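# Close up the wooden level crossing

## Task

Make the wooden level crossing ready for play: lift the yellow van off it and park it upright on the cork mat, and press down each of the four raised wooden snap tabs around the crossing's deck until they have all clicked home. After that, swing the striped sprung gate across the road all the way to its stop and let it spring back. Leave all the other toys where they are.

Things in the scene. Friction and masses are not known exactly. Their poses are not given: they have to be found in the camera images.
- crossing: Level crossing of pale wood, fixed; square block 220 x 220 mm, flat deck 46 mm high. Origin: centre of underside, z up. Grey road (60 mm wide) runs along its x at y -12; two rail grooves along y. Gate peg (18 mm thick, top z 120) at (-95, -95); stop peg (10 mm thick, top z 96) at (-100, -44). Snap tabs in the rim: near (-x), far (+x), left (+y, two). Its x is within 0.3 rad of world x.
- tab_near (a joint): Near (-x) snap tab, hinged at crossing x -70, y 45, free end to -x. 0: fully raised (0.5 rad above level); 0.5: level, flush with the deck. Starts raised. Pushed down at its press point it resists with up to about 8 N, past about 0.3 it snaps over-centre, goes home to 0.5 by itself and stays; let go earlier it springs back up.
- tab_near_press (a point): On top of the tab, mid-width, 30 mm from its hinge line (at deck height); moves with the tab. Tab is 48 mm wide, 40 mm long, 8 mm thick, with a 3 mm ridge along the outermost 5 mm of its top. When home the point is level with the deck, 100 mm out from the crossing's centre line.
- tab_far (a joint): Snap tab in the far (+x) side, hinged at crossing (70, 45), free end points to +x. Values and behaviour as tab_near.
- tab_far_press (a point): Press point of tab_far, as tab_near_press.
- tab_left_a (a joint): Snap tab in the left (+y) side, hinged at crossing (-45, 70), free end points to +y. Values and behaviour as tab_near.
- tab_left_a_press (a point): Press point of tab_left_a, as tab_near_press.
- tab_left_b (a joint): Second snap tab in the left (+y) side, hinged at crossing (45, 70), free end points to +y. Values and behaviour as tab_near.
- tab_left_b_press (a point): Press point of tab_left_b, as tab_near_press.
- gate (a joint): Red and white striped bar, swings level on the gate peg. 0: at rest, along the crossing's +x over its right (-y) edge; grows counterclockwise from above (towards +y, across the road) up to the stop at 1.4. A spring brings it back to 0 in about 1 s; holding it at the stop takes 1.6 N at 130 mm from the peg. The van on the deck stands in its way.
- gate_hinge (a point): On the gate peg's axis at the bar's mid-height, 85 mm over the table. The bar is 14 mm thick and 20 mm high (75 to 95 mm over the table, so 29 mm of air over the deck) and reaches 190 mm out; a 37 mm stub reaches the other way.
- gate_tip (a point): Centre of the bar's free end, 190 mm from the hinge; moves with the gate.
- van: Yellow wooden van, 90 mm long (its x, bonnet at +x), 45 mm wide over the wheels (42 mm body), 60 mm high, about 0.16 kg; loose, standing on the crossing's road. Origin: centre between the wheels at ground level. The tall part spans x -45 to +19; over the bonnet it is 42 mm high.
- mat: Cork parking mat, fixed flat on the table, 170 (x) x 180 (y) x 4 mm. Origin: centre of its underside. The bus stands on its +y half; the -y half is free.
- bus: Bystander: plain wooden bus 110 x 45 x 54 mm on the mat's +y half, centre about 50 mm from the mat's centre, roughly along the mat's x. Origin under its centre.
- loco: Bystander: wooden engine 90 x 38 x 70 mm, near the table's middle line. Origin under its centre.
- tree: Bystander: pointed wooden tree, 46 mm across, 90 mm high, near the table's middle line. Origin under its centre.
- barrel: Bystander: wooden barrel, 46 mm across, 60 mm high, just on the robot's side of the mat. Origin under its centre.
Not all that is in view belongs to the job. Of the things that look like the mat, the larger one is meant.

How it is judged:
By the outcome, as a careful person would: the job done as asked, in the order asked, and still so for the second after the job is handed in, with the robot touching nothing.
It also fails if it takes over 72 s, if anything falls off the work surface, if the arm or the gripper's body presses on something with over 40 N, if the wrist force passes 120 N, or if a joint passes its speed limit or range.

## Robot

A 6-joint arm with a two-finger parallel gripper is mounted at the origin on the work surface. World frame = base frame: x ahead of the robot, y to its left, z up, the work surface at z = 0. Lengths are in m, angles in rad, forces in N, time in s.
With the tool pointing down it reaches from about 0.25 to 0.775 m from the base axis. Payload 4 kg.
Tool frame: the origin (TCP) lies midway between the tips of the shut fingers; the grasp point (between the pads) lies behind it (r.pinch_z is the z of the grasp point in the tool frame, in m); z points along the fingers, y is the direction in which the jaws open and shut (so a half turn about z gives the same grasp; the last joint's range is limited). The gripper opens to 94 mm and grips with 3 to 60 N. Pads are 16 mm wide; open, the fingers measure 119 mm over their backs; the gripper's body (75 mm by 177 mm) begins 78 mm behind the grasp point.
Start: joints at [1.095, 0.087, 1.371, -0, 1.684, -0.103], TCP at [0.2, 0.512, 0.206] pointing down, gripper open.
Joint ranges: [-3.1, 3.1], [-0.76, 2.03], [0.27, 2.55], [-1.08, 4.22], [0.17, 2.65], [-2.57, 2.57]. Speed limits (rad/s): [2.79, 2.79, 3.14, 3.14, 3.14, 3.14].

## Interface

Orientations are given as a unit quaternion [w, x, y, z].
In Python, from workcell import r, vision gives the robot as it stands. The module is installed in compiled form; this text tells all that it offers.
- The arm moves only by the tool step_arm, never from a script. Its argument "moves" is a list of rows, each a list of 3 entries, a list of its own where there are three numbers: the shift along the tool's x, y, z scaled (see below), then the turn about the tool's z scaled (see below), then the closure, from 0 (fully open) to 1 (shut). A call has 1 to 10 rows; each row shifts and turns the commanded pose from where the row before left it, along the tool's axes as they then stand; what a row does not reach is not made up. The controller multiplies each number of a shift by 40 mm and each number of a turn by 8 degrees. A row lasts 1/8 s, in which the tool goes at most 62.5 mm and 10.7 degrees, less where a joint would pass 70% of its speed; a pose out of reach is approached as far as the arm can. A call with a number of a shift or a turn outside -1 to 1 is refused whole. A call with a gripper value outside its range is refused whole. The fingers move at their own pace and stop on an object; the grip force is fixed at half the most. Time passes only in rows, so rows that do not move let the fingers close. It gives the time, the measured TCP pose, the force and the opening at its end, in the units of the state.
- r.observe(): the state, without advancing time (a new reading comes with each control period).
- vision.snapshot(name): name is "side" or "top" or "wrist"; returns a dict with "pixels" (384x512x3 uint8, red, green, blue), "intrinsics" (3x3 intrinsics, pixels), "k1" (the pictures are not rectified: a ray, as slopes to the right and down, at radius r is drawn at 1 + k1 r^2 times it, then the intrinsics apply), "rvec" (rotation vector, rad) and "tvec" (3), from world to camera coordinates, as OpenCV has them; the wrist camera has in their place "hand_eye" (4x4, takes a point from camera to tool coordinates, whose origin is the TCP and whose axes are the flange's). Camera axes: x right, y down, z forward; pixel columns grow to the right and rows downward; lengths in m; the calibration is good to about 2 mm. A picture is of the moment at which its call begins: read the wrist's pose just before it. There is no depth.
- r.job_done(): hands the job in, once; it reports no verdict.
The state is a dict: "clock": time; "joint_pos": joint angles; "qd": joint speeds; "tau": joint torques, N m; "eef_pos": TCP position; "tcp_rot": TCP orientation; "wrist_force": force on the tool from outside, world axes, zero at the start; "ft_torque": the same for the moment, N m; "finger_gap": finger opening in m.
Only numpy, scipy, OpenCV 4.12 (cv2) and the standard library are available. Lean on these libraries where they do the work, as an engineer would, in place of code of your own. Each camera call takes 0.05 s, during which the arm holds its last target.

## Working session

There is one attempt and no reset: what is moved stays moved. The work goes in short steps, Python scripts to look and compute and a tool call to move; the robot and the scene stay as the last step left them, time stands still between calls to the robot, and variables do not carry over. Pictures are saved under pics/ and viewed, and the job is handed in when it is done.

Besides the shell and the picture viewer there is one more tool, called after ">>>" by a JSON object that holds its "api" and its "payload", one argument or row to a line. step_arm: Moves the arm, as the interface text tells. Shifts and turns lie within -1 to 1; 1 stands for 40 mm of shift or 8 degrees of turn. Its arguments: {"type":"object","properties":{"moves":{"type":"array","items":{"type":"array"}}},"required":["moves"]}

```bash
mkdir -p pics; ls
cat > h.py <<'E'
import numpy as np, cv2
from workcell import r, vision
from scipy.spatial.transform import Rotation as R
def snap(name,out=None):
    s=r.observe(); d=vision.snapshot(name); d['state']=s
    if out: cv2.imwrite('pics/'+out, d['pixels'][:,:,::-1])
    K=np.array(d['intrinsics']); d['K']=K
    if 'rvec' in d:
        Rm=cv2.Rodrigues(np.array(d['rvec'],float).reshape(3,1))[0]; t=np.array(d['tvec'],float).ravel()
    else:
        q=s['tcp_rot']; T=np.eye(4); T[:3,:3]=R.from_quat([q[1],q[2],q[3],q[0]]).as_matrix(); T[:3,3]=s['eef_pos']
        M=np.linalg.inv(T@np.array(d['hand_eye'])); Rm=M[:3,:3]; t=M[:3,3]
    d['R']=Rm; d['t']=t
    return d
def ray(d,uv):
    uv=np.atleast_2d(np.array(uv,float)); K=d['K']
    p=np.c_[(uv[:,0]-K[0,2])/K[0,0],(uv[:,1]-K[1,2])/K[1,1]]
    x=p.copy(); k=d['k1']
    for _ in range(50): x=p/(1+k*(x**2).sum(1,keepdims=True))
    dirs=np.c_[x,np.ones(len(x))]@d['R']   # R^T v
    o=-d['R'].T@d['t']
    return o,dirs
def plane(d,uv,z):
    o,v=ray(d,uv); s=(z-o[2])/v[:,2]; return o+v*s[:,None]
def proj(d,P):
    P=np.atleast_2d(np.array(P,float)); c=P@d['R'].T+d['t']; x=c[:,:2]/c[:,2:]
    x=x*(1+d['k1']*(x**2).sum(1,keepdims=True)); return x*[d['K'][0,0],d['K'][1,1]]+[d['K'][0,2],d['K'][1,2]]
def tri(d1,u1,d2,u2):
    o1,v1=ray(d1,u1);o2,v2=ray(d2,u2);v1=v1[0];v2=v2[0]
    A=np.c_[v1,-v2]; s=np.linalg.lstsq(A,o2-o1,rcond=None)[0]
    a=o1+s[0]*v1;b=o2+s[1]*v2; return (a+b)/2,np.linalg.norm(a-b)
E
python3 - <<'E'
from h import *
import pickle
for n in ['side','top','wrist']:
    d=snap(n,n+'0.png'); pickle.dump(d,open(n+'0.pkl','wb')); print(n,-d['R'].T@d['t'])
print(r.observe(), r.pinch_z)
E
```

```text
pics
side [ 0.39192701 -0.96206602  0.90026292]
top [ 0.31122443 -0.03403747  1.20220414]
wrist [0.12717593 0.53867008 0.38285355]
{'clock': 0.15, 'joint_pos': array([ 1.09490290e+00,  8.78195656e-02,  1.37187501e+00, -1.57250032e-05,
        1.68360129e+00, -1.03108527e-01]), 'qd': array([-1.81796912e-04, -2.20926102e-03, -5.26937587e-03, -9.31314133e-05,
       -1.72188950e-03,  5.44644812e-04]), 'tau': array([ 1.46642902e-03, -3.40639651e+01, -3.02794576e+01,  7.17921951e-02,
        3.05305934e-02, -1.33542844e-04]), 'eef_pos': array([0.20013992, 0.51185085, 0.20457057]), 'tcp_rot': array([-2.35622119e-04,  1.85315839e-01,  9.82678643e-01, -8.18394412e-04]), 'wrist_force': array([-0.0570243 ,  1.30075999,  0.0624375 ]), 'ft_torque': array([-0.00095487,  0.02146809,  0.01935871]), 'finger_gap': 0.09398998337517418} -0.0188
```

View pics/side0.png

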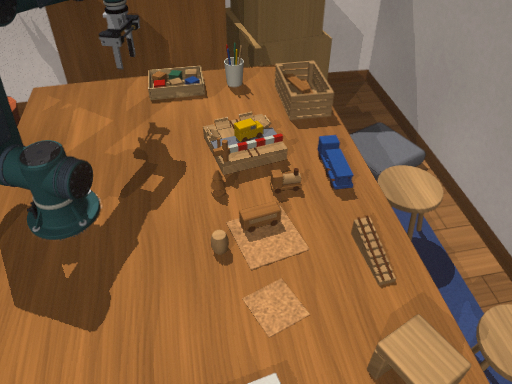

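View pics/top0.png

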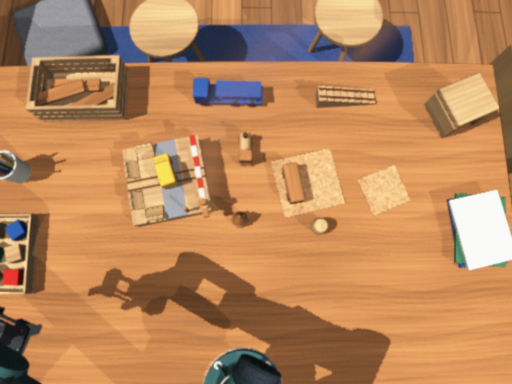

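View pics/wrist0.png

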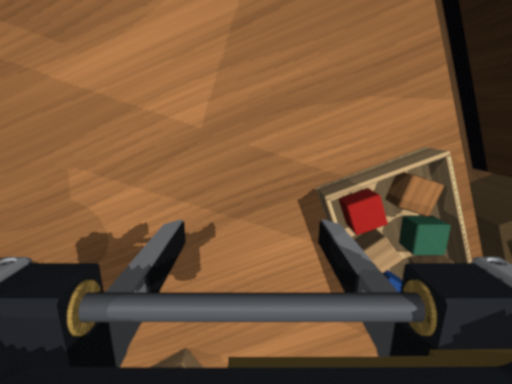

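The side picture shows the crossing at about (247,143), the mat at (267,235) with the bus on it, and a smaller cork square at (277,307). The top picture shows the crossing at (167,180), van at (165,170), mat at (308,183) and the gate along the crossing's right edge at (197,167). I'll zoom in on both.

Run:
```python
import cv2
t=cv2.imread('pics/top0.png'); cv2.imwrite('pics/topz.png',cv2.resize(t[125:235,110:235],None,fx=6,fy=5.4,interpolation=cv2.INTER_CUBIC)[:600])
cv2.imwrite('pics/topm.png',cv2.resize(t[135:245,225:350],None,fx=5,fy=5,interpolation=cv2.INTER_CUBIC))
s=cv2.imread('pics/side0.png'); cv2.imwrite('pics/sidez.png',cv2.resize(s[100:190,190:320],None,fx=6,fy=6,interpolation=cv2.INTER_CUBIC))
```

```text
(no output)
```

View pics/topz.png

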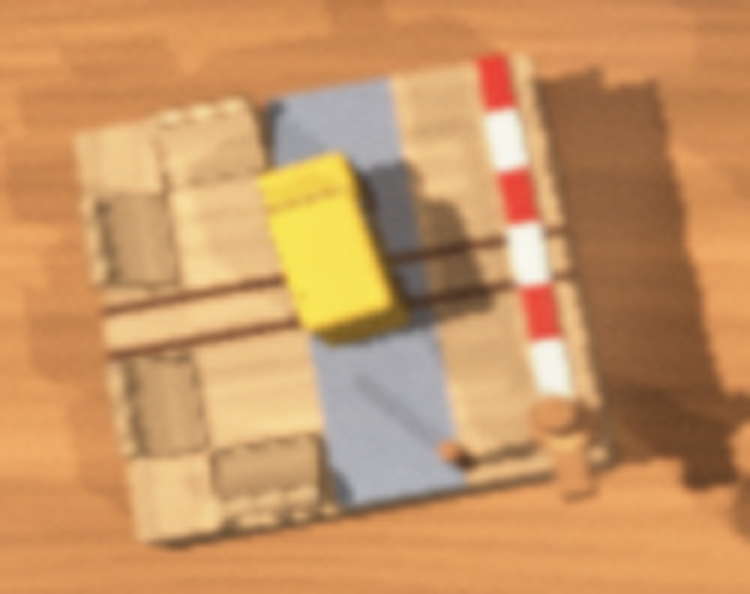

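View pics/sidez.png

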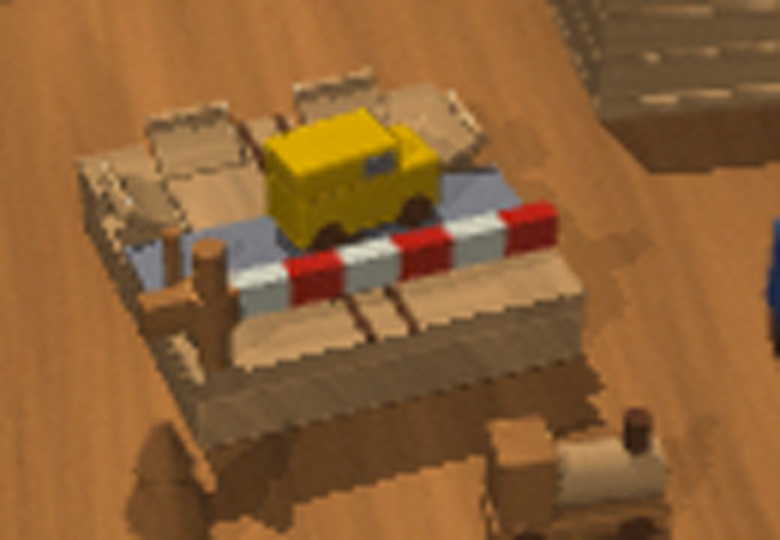

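View pics/topm.png

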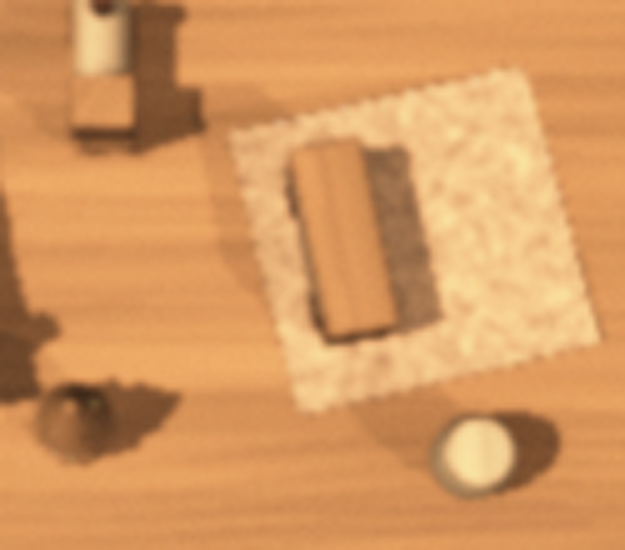

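```bash
cat > m1.py <<'E'
from h import *
import pickle
top=pickle.load(open('top0.pkl','rb')); side=pickle.load(open('side0.pkl','rb'))
def T(u,v): return (u/6+110-.4,v/5.4+125-.4)
def S(u,v): return (u/6+190-.4,v/6+100-.4)
def rigid(A,B):
    A=np.array(A,float);B=np.array(B)[:,:2];a=A-A.mean(0);b=B-B.mean(0)
    H=a.T@b; th=np.arctan2(H[0,1]-H[1,0],H[0,0]+H[1,1]); c,s=np.cos(th),np.sin(th)
    t=B.mean(0)-np.array([[c,-s],[s,c]])@A.mean(0)
    res=(A@np.array([[c,s],[-s,c]])+t-B)*1000
    return th,t,res
if __name__=='__main__':
    loc=[(-.11,.018),(-.11,-.042),(.11,.018),(.11,-.042),(.11,.11)]
    px=[T(340,505),T(465,487),T(265,103),T(388,80),T(78,135)]
    th,t,res=rigid(loc,plane(top,px,.046)); print('crossing top',th,t); print(res.round(1))
    pxs=[S(145,282),S(125,242),S(495,168),S(535,215),S(583,292),S(205,440)]
    locs=[(-.11,-.042),(-.11,.018),(.11,.018),(.11,-.042),(.11,-.11),(-.11,-.11)]
    th,t,res=rigid(locs,plane(side,pxs,.046)); print('crossing side',th,t); print(res.round(1))
    # two-view
    for n,a,b in [('farR road',T(388,80),S(535,215)),('near stub top',T(555,410),S(212,248)),('tip top',T(490,57),S(535,208))]:
        p,g=tri(top,a,side,b); print(n,p.round(4),g.round(4))
    def M(u,v): return (u/5+225-.4,v/5+135-.4)
    mp=[M(232,130),M(522,70),M(600,342),M(308,412)]
    th,t,res=rigid([(.085,.09),(.085,-.09),(-.085,-.09),(-.085,.09)],plane(top,mp,.004)); print('mat',th,t);print(res.round(1))
    # van roof corners in top: tall part
    print('van roof',plane(top,[T(268,208),T(352,190),T(393,308),T(312,335)],.106).round(4))
    print('bonnet',plane(top,[T(260,178),T(342,153)],.088).round(4))
    print('bus',plane(top,[M(292,148),M(358,142),M(395,325),M(330,335)],.058).round(4))
    print('barrel',plane(top,[M(478,453)],.06).round(4),'tree',plane(top,[M(90,400)],.09),'loco',plane(top,[M(103,100)],.06))
E
python3 m1.py
```

```text
crossing top 0.19312442233498325 [0.56575037 0.21119389]
[[-2.   0.8]
 [ 0.5 -1. ]
 [ 1.  -0.2]
 [ 0.5 -0.9]
 [-0.   1.3]]
crossing side 0.1996528198792093 [0.56700716 0.20916839]
[[  2.8 -28.3]
 [ -2.3  -7.8]
 [ -1.4   2.8]
 [ -1.9  -7.3]
 [  1.8  -0.5]
 [  1.   41.1]]
farR road [0.6819 0.1913 0.0498] 0.0035
near stub top [0.4937 0.1004 0.1181] 0.0021
tip top [0.6728 0.1358 0.0968] 0.0073
mat 0.2263929827682648 [ 0.56422672 -0.18924363]
[[-1.4  1.5]
 [ 3.4 -2.9]
 [-0.3 -2.7]
 [-1.7  4.2]]
van roof [[0.5965 0.2317 0.106 ]
 [0.6054 0.1944 0.106 ]
 [0.5456 0.1742 0.106 ]
 [0.5324 0.2096 0.106 ]]
bonnet [[0.6168 0.2404 0.088 ]
 [0.6296 0.2034 0.088 ]]
bus [[ 0.6035 -0.1149  0.058 ]
 [ 0.6067 -0.1516  0.058 ]
 [ 0.5035 -0.1693  0.058 ]
 [ 0.4982 -0.1336  0.058 ]]
barrel [[ 0.4328 -0.2121  0.06  ]] tree [[ 0.45916511 -0.00355616  0.09      ]] loco [[ 0.63108633 -0.01008831  0.06      ]]
```

Both views agree on the crossing: centre (0.566, 0.211), yaw about 0.19. I'm moving over the van to measure it with the wrist camera.

>>> {"api": "step_arm", "payload": {
  "moves": [
    [[0, 0, -0.3], -1, 0],
    [[0, 0, -0.3], -1, 0],
    [[0, 0, -0.3], -1, 0],
    [[0, 0, -0.3], -1, 0],
    [[0, -0.3, 0], -1, 0],
    [[-0.9, -1, 0], 0, 0],
    [[-0.9, -1, 0], 0, 0],
    [[-0.9, -1, 0], 0, 0],
    [[-0.9, -1, 0], 0, 0],
    [[-0.9, -1, 0], 0, 0]
  ]
}}

```text
clock: 1.4
eef_pos: [0.4383, 0.3674, 0.2531]
tcp_rot: [-0.0, -0.162, 0.987, 0.0]
wrist_force: [0.1, 0.2, -0.9]
finger_gap: 0.094
```

>>> {"api": "step_arm", "payload": {
  "moves": [
    [[-0.8, -1, 0], 0, 0],
    [[-0.2, -1, 0], 0, 0],
    [[0, -1, 0], 0, 0],
    [[0, -1, 0], 0, 0],
    [[0, -1, 0], 0, 0],
    [[0, 0, 0], 0, 0],
    [[0, 0, 0], 0, 0]
  ]
}}

```text
clock: 2.28
eef_pos: [0.5386, 0.1922, 0.2532]
tcp_rot: [-0.0, -0.162, 0.987, 0.0]
wrist_force: [-0.2, 0.3, -0.4]
finger_gap: 0.0938
```

Run:
```python
from h import *
import pickle
d=snap('wrist','wrist1.png'); pickle.dump(d,open('wrist1.pkl','wb')); s=d['state']; print(s['clock'],s['eef_pos'],s['tcp_rot'],s['joint_pos'],s['wrist_force'])
print(-d['R'].T@d['t'], d['R'][2], np.array(d['hand_eye']).round(3))
```

```text
2.275 [0.53857578 0.19223867 0.25318743] [-3.32064306e-04 -1.61975732e-01  9.86794604e-01  4.02337549e-04] [ 2.43177710e-01  1.32731442e-01  1.22714092e+00  8.74965677e-04
  1.78231750e+00 -1.65282021e+00] [-0.18188854  0.27353162 -0.39109208]
[0.46439289 0.1661379  0.43163408] [ 0.24899877  0.08407349 -0.96484779] [[-0.001 -0.965 -0.263  0.079]
 [ 1.    -0.    -0.001 -0.001]
 [ 0.001 -0.263  0.965 -0.178]
 [ 0.     0.     0.     1.   ]]
```

View pics/wrist1.png

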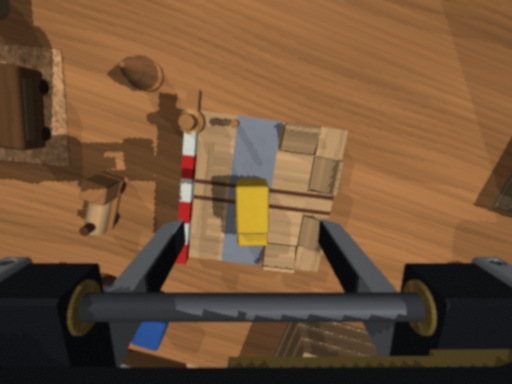

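The wrist picture shows the van at (253,212) with its bonnet pointing down (+x). It is nearly aligned with the tool, the gate is at (187,190), and all four tabs are visible.

Run:
```python
from h import *
import pickle
d=pickle.load(open('wrist1.pkl','rb')); im=d['pixels'][:,:,::-1]
cv2.imwrite('pics/w1z.png',cv2.resize(im[100:280,165:360],None,fx=4,fy=3.3,interpolation=cv2.INTER_CUBIC))
```

```text
(no output)
```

View pics/w1z.png

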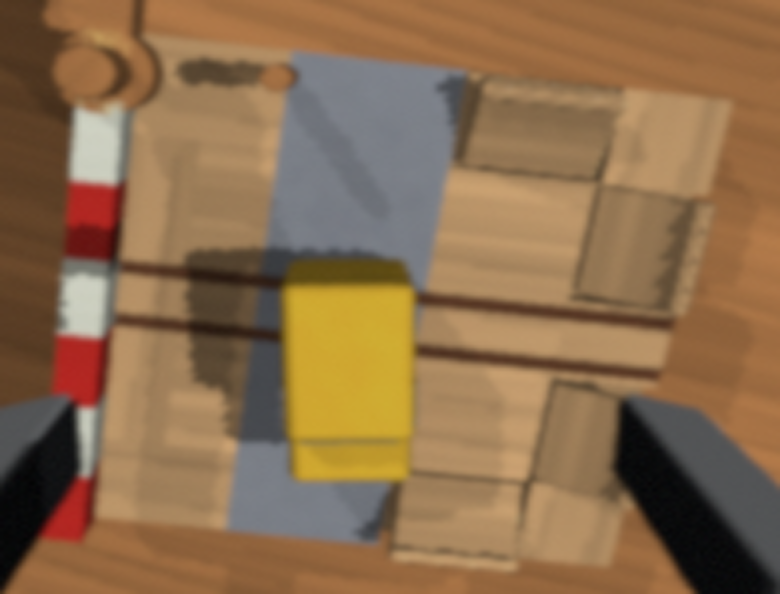

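Run:
```python
from h import *
from m1 import T,S,rigid
import pickle
d=pickle.load(open('wrist1.pkl','rb')); top=pickle.load(open('top0.pkl','rb'))
side=pickle.load(open('side0.pkl','rb'))
W=lambda u,v:(u/4+165-.4,v/3.3+100-.35)
for a,b in [((411,438),(268,208)),((289,437),(352,190))]:
    print('van roof front',tri(d,[W(*a)],top,[T(*b)]))
print('roof rear -y w/side',tri(d,[W(283,284)],side,[S(275,162)]),'front +y',tri(d,[W(411,438)],side,[S(363,108)]))
P=plane(d,[W(283,284),W(414,287),W(411,438),W(289,437)],.106)
L=[(-.045,-.021),(-.045,.021),(.019,.021),(.019,-.021)]
th,t,res=rigid(L,P); print('van',th,t);print(res.round(1)); print(P.round(4))
loc=[(-.11,.018),(-.11,-.042),(.11,.018),(.11,-.042)]
px=[W(466,72),W(293,52),W(378,542),W(230,527)]
th,t,res=rigid(loc,plane(d,px,.046)); print('crossing',th,t); print(res.round(1))
for a,b in zip(px,[T(340,505),T(465,487),T(265,103),T(388,80)]): print(tri(d,a,top,b))
# hinge line of tabs
c,s=np.cos(th),np.sin(th);Rm=np.array([[c,-s],[s,c]])
print('tab hinge pts local', [(Rm.T@(p[:2]-t)).round(4) for p in plane(d,[W(458,165),W(602,180),W(588,197),W(572,297),W(400,476),W(522,485)],.046)])
```

```text
van roof front (array([0.60505723, 0.23869164, 0.07062732]), np.float64(0.0033259350425686785))
van roof front (array([0.60599367, 0.19452927, 0.1004163 ]), np.float64(0.0026364123962762955))
roof rear -y w/side (array([0.53978213, 0.17233499, 0.11708086]), np.float64(0.005213601065746133)) front +y (array([0.59272497, 0.23063304, 0.10487269]), np.float64(0.003135192235846309))
van 0.3245937619462927 [0.58032988 0.20584858]
[[-0.8 -1.1]
 [-2.6  0.5]
 [ 1.   1.7]
 [ 2.4 -1.1]]
[[0.5452 0.1727 0.106 ]
 [0.5335 0.2109 0.106 ]
 [0.5906 0.2301 0.106 ]
 [0.6027 0.1931 0.106 ]]
crossing 0.1960548257653837 [0.56463639 0.20938859]
[[-1.5  0.2]
 [-1.  -0.5]
 [ 0.9  1. ]
 [ 1.6 -0.6]]
(array([0.45493426, 0.20432985, 0.05818929]), np.float64(0.00027507430205162616))
(array([0.46512162, 0.1481618 , 0.05349422]), np.float64(0.001834395871215554))
(array([0.66931568, 0.24912956, 0.04458435]), np.float64(0.002725673124344103))
(array([0.68153725, 0.19145562, 0.04300315]), np.float64(0.002412033796520621))
tab hinge pts local [array([-0.0706,  0.0207]), array([-0.0709,  0.0718]), array([-0.0631,  0.0682]), array([-0.019 ,  0.0707]), array([0.074 , 0.0209]), array([0.0725, 0.068 ])]
```

>>> {"api": "step_arm", "payload": {
  "moves": [
    [[-0.84, 0, 0.3], 0, 0.2],
    [[0, 0, 1], 0, 0.2],
    [[0, 0, 1], 0, 0.2],
    [[0, 0, 1], 0, 0.2],
    [[0, 0, 0.7], 0, 0.2],
    [[0, 0, 0.5], 0, 0.2],
    [[0, 0, 0.28], 0, 0.2],
    [[0, 0, 0], 0, 0.2],
    [[0, 0, 0], 0, 0.2]
  ]
}}

```text
clock: 3.45
eef_pos: [0.5714, 0.2031, 0.0635]
tcp_rot: [0.001, -0.162, 0.987, 0.0]
wrist_force: [-0.1, 0.0, -0.6]
finger_gap: 0.0756
```

>>> {"api": "step_arm", "payload": {
  "moves": [
    [[0, 0, 0], 0, 1],
    [[0, 0, 0], 0, 1],
    [[0, 0, 0], 0, 1],
    [[0, 0, 0], 0, 1],
    [[0, 0, 0], 0, 1],
    [[0, 0, 0], 0, 1]
  ]
}}

```text
clock: 4.2
eef_pos: [0.5708, 0.2025, 0.0625]
tcp_rot: [0.0, -0.162, 0.987, 0.0]
wrist_force: [0.0, -0.6, 0.8]
finger_gap: 0.042
```

Gap is 42 mm, so the van's body is gripped. Lifting it now.

>>> {"api": "step_arm", "payload": {
  "moves": [
    [[0, 0, -0.3], 0, 1],
    [[0, 0, -0.6], 0, 1],
    [[0, 0, -0.9], 0, 1],
    [[0, 0, -0.9], 0.35, 1],
    [[0, 0, -0.3], 0.36, 1],
    [[0, 0, 0], 0, 1]
  ]
}}

```text
clock: 4.95
eef_pos: [0.5713, 0.2026, 0.184]
tcp_rot: [0.001, -0.113, 0.994, 0.0]
wrist_force: [-0.2, -0.1, -2.0]
finger_gap: 0.0425
```

>>> {"api": "step_arm", "payload": {
  "moves": [
    [[0.2, -0.5, 0], 0, 1],
    [[0.2, -0.9, 0], 0, 1],
    [[0.25, -1, 0], 0, 1],
    [[0.25, -1, 0], 0, 1],
    [[0.25, -1, 0], 0, 1],
    [[0.25, -1, 0], 0, 1],
    [[0.25, -1, 0], 0, 1],
    [[0.25, -1, 0], 0, 1],
    [[0.25, -1, 0], 0, 1],
    [[0.25, -1, 0], 0, 1]
  ]
}}

```text
clock: 6.2
eef_pos: [0.5595, -0.1877, 0.1806]
tcp_rot: [-0.002, -0.113, 0.994, 0.001]
wrist_force: [0.4, 0.8, -2.4]
finger_gap: 0.042
```

>>> {"api": "step_arm", "payload": {
  "moves": [
    [[0.2, -0.8, 0], 0, 1],
    [[0, -0.5, 0], 0, 1],
    [[0, 0, 0], 0, 1],
    [[0, 0, 0], 0, 1],
    [[0, 0, 0], 0, 1]
  ]
}}

```text
clock: 6.82
eef_pos: [0.5655, -0.2366, 0.1824]
tcp_rot: [0.0, -0.114, 0.994, 0.0]
wrist_force: [0.1, 0.2, -1.9]
finger_gap: 0.0423
```

Run:
```python
from h import *
import pickle
for n in ['wrist','side']:
    d=snap(n,n+'2.png'); pickle.dump(d,open(n+'2.pkl','wb')); s=d['state']
print(s['clock'],s['eef_pos'],s['tcp_rot'],s['joint_pos'],s['wrist_force'],s['finger_gap'])
```

```text
6.875 [ 0.56551385 -0.23670563  0.18239508] [ 8.46195736e-05 -1.13745189e-01  9.93509943e-01  1.31065898e-04] [-4.89044982e-01  2.33101714e-01  1.24977723e+00  3.13089059e-04
  1.65872299e+00 -2.28779762e+00] [ 0.12267809 -0.20433451 -1.90019897] 0.04230772203594332
```

View pics/wrist2.png

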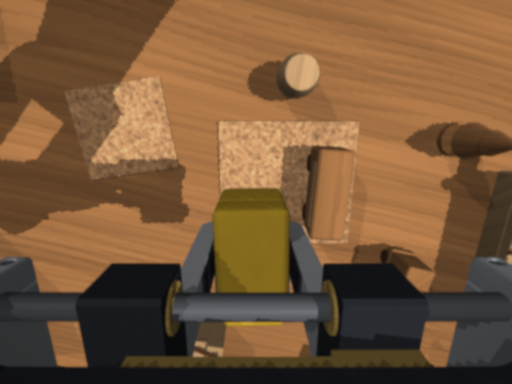

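View pics/side2.png

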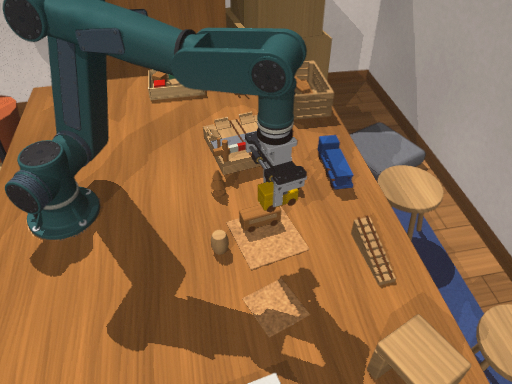

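The van is held level over the mat: wrist mat corners are (218,122), (358,122) and (347,243), and the bus is at (330,195). I'll recheck the mat and bus positions.

Run:
```python
from h import *
from m1 import rigid
import pickle
d=pickle.load(open('wrist2.pkl','rb')); top=pickle.load(open('top0.pkl','rb'))
M=lambda u,v:(u/5+225-.4,v/5+135-.4)
px=[(218,122),(358,122),(347,243)]
th,t,res=rigid([(-.085,-.09),(-.085,.09),(.085,.09)],plane(d,px,.004)); print(th,t,res.round(1))
for a,b in zip(px,[M(600,342),M(308,412),M(232,130)]): print(tri(d,a,top,b))
c,s=np.cos(th),np.sin(th);Rm=np.array([[c,-s],[s,c]])
e=d['state']['eef_pos'][:2]; print('tcp local',Rm.T@(e-t))
print('bus local',((plane(d,[(318,148),(353,150),(313,236),(344,241)],.058)[:,:2]-t)@Rm).round(3))
```

```text
0.23208217196313966 [ 0.56429304 -0.19105361] [[-0.3 -2.4]
 [-1.8  1. ]
 [ 2.1  1.4]]
(array([ 0.50350057, -0.29668007, -0.00908769]), np.float64(0.0014456579592386242))
(array([ 0.46276705, -0.12466187,  0.00556033]), np.float64(0.0001223036302761921))
(array([ 6.27433908e-01, -8.37072811e-02,  3.35206692e-04]), np.float64(0.0035263287254119788))
tcp local [-0.00934373 -0.04464098]
bus local [[-0.057  0.027]
 [-0.054  0.066]
 [ 0.047  0.027]
 [ 0.054  0.065]]
```

>>> {"api": "step_arm", "payload": {
  "moves": [
    [[0, 0, 0.6], 0, 1],
    [[0, 0, 0.9], 0, 1],
    [[0, 0, 0.9], 0, 1],
    [[0, 0, 0.7], 0, 1],
    [[0, 0, 0.4], 0, 1],
    [[0, 0, 0.3], 0, 1],
    [[0, 0, 0.1], 0, 1],
    [[0, 0, 0], 0, 1],
    [[0, 0, 0], 0, 1]
  ]
}}

```text
clock: 8.05
eef_pos: [0.5661, -0.2383, 0.0275]
tcp_rot: [0.001, -0.113, 0.994, -0.001]
wrist_force: [-0.1, -0.2, -2.2]
finger_gap: 0.0418
```

>>> {"api": "step_arm", "payload": {
  "moves": [
    [[0, 0, 0.08], 0, 1],
    [[0, 0, 0.05], 0, 1],
    [[0, 0, 0.03], 0, 1],
    [[0, 0, 0], 0, 1],
    [[0, 0, 0], 0, 1]
  ]
}}

```text
clock: 8.68
eef_pos: [0.5654, -0.238, 0.0206]
tcp_rot: [0.0, -0.113, 0.994, -0.0]
wrist_force: [-2.9, 1.7, 3.6]
finger_gap: 0.0426
```

The upward force shows contact with the mat, so I'm releasing.

>>> {"api": "step_arm", "payload": {
  "moves": [
    [[0, 0, 0], 0, 0.5],
    [[0, 0, 0], 0, 0.3],
    [[0, 0, 0], 0, 0.25],
    [[0, 0, 0], 0, 0.25],
    [[0, 0, -0.3], 0, 0.25],
    [[0, 0, -0.6], 0, 0.25],
    [[0, 0, -1], 0, 0.25],
    [[0, 0, -1], 0, 0.25],
    [[0, 0, -1], 0, 0.25],
    [[0, 0, 0], 0, 0.25]
  ]
}}

```text
clock: 9.93
eef_pos: [0.5676, -0.2391, 0.1819]
tcp_rot: [0.004, -0.113, 0.994, -0.003]
wrist_force: [-0.2, 0.2, 0.6]
finger_gap: 0.0706
```

Run:
```python
from h import *
import pickle
for n in ['wrist','top']:
    d=snap(n,n+'3.png'); pickle.dump(d,open(n+'3.pkl','wb')); s=d['state']
print(s['clock'],s['eef_pos'],s['tcp_rot'],s['joint_pos'],s['wrist_force'],s['finger_gap'])
```

```text
9.975 [ 0.56639356 -0.23847658  0.17870368] [ 0.00222779 -0.11288293  0.99360469 -0.00148339] [-4.90796099e-01  2.33225711e-01  1.25692574e+00  8.84543470e-05
  1.64608898e+00 -2.28783446e+00] [-0.20886781 -0.19648563 -0.00121218] 0.07054256245048163
```

View pics/wrist3.png

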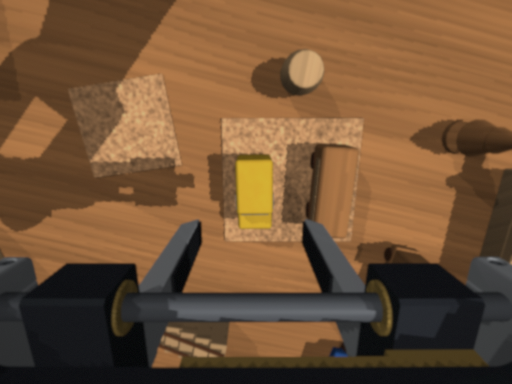

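View pics/top3.png

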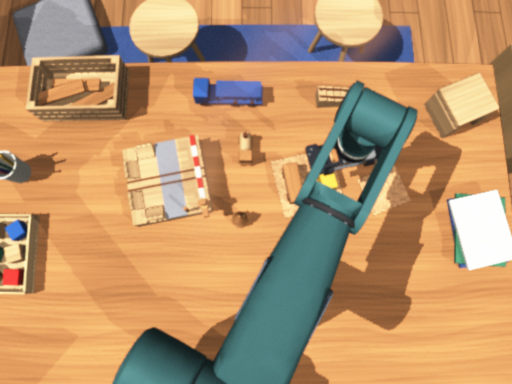

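The van stands upright on the mat, at (254,190) in the wrist picture, and the bus and barrel are undisturbed. Next come the tabs, with the gripper shut, starting with the near one.

>>> {"api": "step_arm", "payload": {
  "moves": [
    [[0, 0.5, 0], 0.23, 0.5],
    [[0, 1, 0], 0, 1],
    [[0, 1, 0], 0, 1],
    [[0, 1, 0], 0, 1],
    [[0, 1, 0], 0, 1],
    [[0, 1, 0], 0, 1],
    [[0, 1, 0], 0, 1],
    [[0, 1, 0], 0, 1],
    [[0, 1, 0], 0, 1],
    [[0, 1, 0], 0, 1]
  ]
}}

```text
clock: 11.28
eef_pos: [0.4898, 0.1358, 0.1735]
tcp_rot: [-0.002, -0.097, 0.995, -0.0]
wrist_force: [-0.4, -0.5, 0.1]
finger_gap: 0.0004
```

>>> {"api": "step_arm", "payload": {
  "moves": [
    [[0.19, 1, 0], 0, 1],
    [[0, 1, 0], 0, 1],
    [[0, 0.6, 0], 0, 1],
    [[0, 0, 0], 0, 1],
    [[0, 0, 0], 0, 1],
    [[0, 0, 0], 0, 1]
  ]
}}

```text
clock: 12.02
eef_pos: [0.464, 0.2343, 0.1754]
tcp_rot: [-0.0, -0.096, 0.995, -0.0]
wrist_force: [0.3, 0.3, 1.0]
finger_gap: 0.0008
```

```bash
cat > loc.py <<'E'
from h import *
C=np.array([.5652,.2103]); A=.1945
def go(target_local, z=None):
    s=r.observe(); e=s['eef_pos']; q=s['tcp_rot']; Rm=R.from_quat([q[1],q[2],q[3],q[0]]).as_matrix()
    c,sn=np.cos(A),np.sin(A); w=C+np.array([[c,-sn],[sn,c]])@np.array(target_local)
    dl=np.array([w[0]-e[0],w[1]-e[1],0 if z is None else z-e[2]])
    print('t',s['clock'],'eef',e.round(4),'target',w.round(4),'units',(Rm.T@dl/.04).round(3),'phi',np.arctan2(Rm[1,1],Rm[0,1]).round(3),'F',s['wrist_force'].round(1),'gap',round(s['finger_gap'],4))
E
python3 - <<'E'
from loc import *
go((-.094,.045),.085)
d=snap('wrist','wrist4.png')
E
```

```text
t 12.025 eef [0.464  0.2343 0.1754] target [0.4643 0.2363] units [-0.018  0.05   2.26 ] phi 1.763 F [0.3 0.3 1. ] gap 0.0008
```

View pics/wrist4.png

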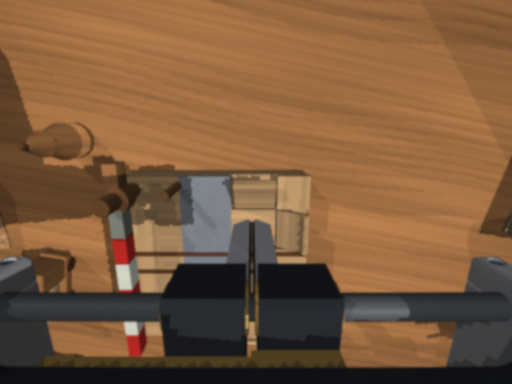

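The wrist picture shows the shut fingertips at (252,228), above and in line with the near tab at (255,195).

>>> {"api": "step_arm", "payload": {
  "moves": [
    [[0, 0.05, 0.6], 0, 1],
    [[0, 0, 0.9], 0, 1],
    [[0, 0, 0.7], 0, 1],
    [[0, 0, 0.3], 0, 1],
    [[0, 0, 0.2], 0, 1],
    [[0, 0, 0.2], 0, 1],
    [[0, 0, 0.2], 0, 1],
    [[0, 0, 0.1], 0, 1],
    [[0, 0, 0], 0, 1]
  ]
}}

```text
clock: 13.2
eef_pos: [0.4636, 0.2373, 0.0477]
tcp_rot: [0.0, -0.097, 0.995, 0.0]
wrist_force: [0.8, -0.6, -0.4]
finger_gap: 0.0002
```

```bash
python3 -c "
from loc import *
go((-.094,.045),.0475)"
```

```text
t 13.2 eef [0.4636 0.2373 0.0477] target [0.4643 0.2363] units [-0.011 -0.029  0.006] phi 1.765 F [ 0.8 -0.6 -0.4] gap 0.0002
```

>>> {"api": "step_arm", "payload": {
  "moves": [
    [[0, 0, -0.5], 0, 1],
    [[0, 0, -0.9], 0, 1],
    [[0, 0, -0.6], 0, 1],
    [[-0.6, 0.55, 0], 0, 1],
    [[-0.6, 0.55, 0], 0, 1],
    [[0, 0, 0], 0, 1],
    [[0, 0, 0], 0, 1]
  ]
}}

```text
clock: 14.08
eef_pos: [0.5015, 0.2892, 0.1275]
tcp_rot: [-0.001, -0.097, 0.995, -0.0]
wrist_force: [-0.1, -0.0, 0.1]
finger_gap: 0.0008
```

```bash
python3 -c "
from loc import *
go((-.045,.092),.0475)
snap('wrist','wrist5.png')"
```

```text
t 14.075 eef [0.5015 0.2892 0.1275] target [0.5033 0.2919] units [-0.058  0.059  2.001] phi 1.765 F [-0.1 -0.   0.1] gap 0.0008
```

View pics/wrist5.png

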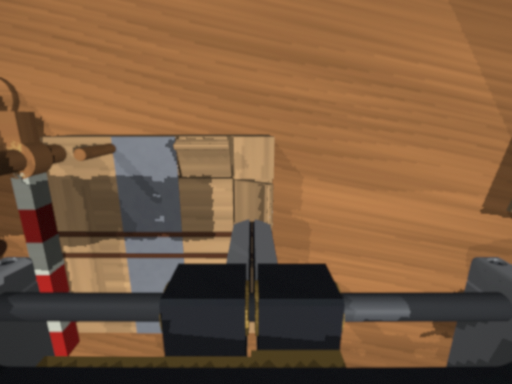

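The near tab at (203,158) now looks flat. I'll check it properly later and press left_a next.

>>> {"api": "step_arm", "payload": {
  "moves": [
    [[-0.06, 0.06, 0.6], 0, 1],
    [[0, 0, 0.6], 0, 1],
    [[0, 0, 0.2], 0, 1],
    [[0, 0, 0.2], 0, 1],
    [[0, 0, 0.2], 0, 1],
    [[0, 0, 0.2], 0, 1],
    [[0, 0, 0], 0, 1]
  ]
}}

```text
clock: 15.0
eef_pos: [0.5038, 0.2925, 0.0476]
tcp_rot: [-0.0, -0.097, 0.995, -0.0]
wrist_force: [0.1, -0.1, 0.3]
finger_gap: 0.0001
```

>>> {"api": "step_arm", "payload": {
  "moves": [
    [[0, 0, 0], 0, 1],
    [[0, 0, -0.5], 0, 1],
    [[0, 0, -0.9], 0, 1],
    [[0, 0, -0.6], 0, 1],
    [[-0.9, 0, 0], 0, 1],
    [[-0.9, 0, 0], 0, 1],
    [[-0.45, 0, 0], 0, 1],
    [[0, 0, 0], 0, 1],
    [[0, 0, 0], 0, 1]
  ]
}}

```text
clock: 16.12
eef_pos: [0.5917, 0.3099, 0.1278]
tcp_rot: [-0.0, -0.097, 0.995, -0.0]
wrist_force: [-0.5, -0.0, -0.9]
finger_gap: 0.0003
```

```bash
python3 -c "
from loc import *
go((.045,.092),.0475)
snap('wrist','wrist6.png');snap('side','side6.png')"
```

```text
t 16.125 eef [0.5917 0.3099 0.1278] target [0.5916 0.3093] units [ 0.004 -0.014  2.008] phi 1.765 F [-0.5 -0.  -0.9] gap 0.0003
```

View pics/wrist6.png

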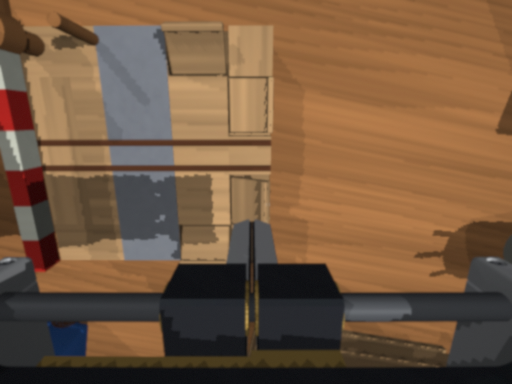

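View pics/side6.png

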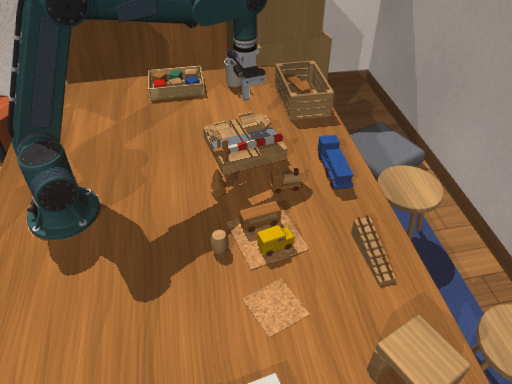

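Run:
```python
import cv2
t=cv2.imread('pics/wrist6.png'); cv2.imwrite('pics/w6z.png',cv2.resize(t[0:150,150:290],None,fx=4,fy=4,interpolation=cv2.INTER_CUBIC))
t=cv2.imread('pics/side6.png'); cv2.imwrite('pics/s6z.png',cv2.resize(t[100:190,190:320],None,fx=6,fy=6,interpolation=cv2.INTER_CUBIC))
```

```text
(no output)
```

View pics/w6z.png

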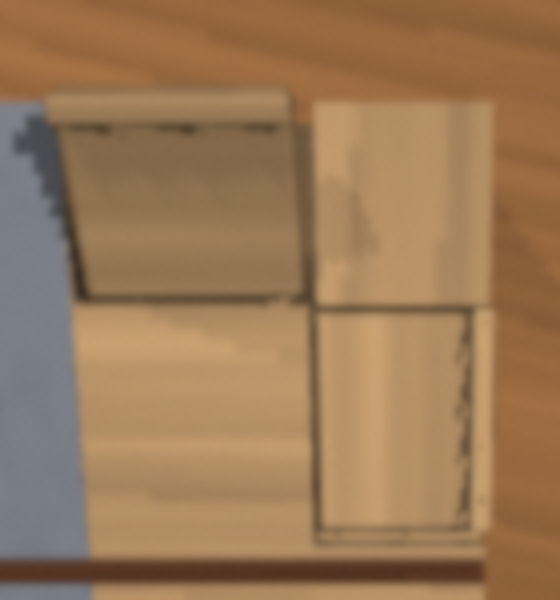

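View pics/s6z.png

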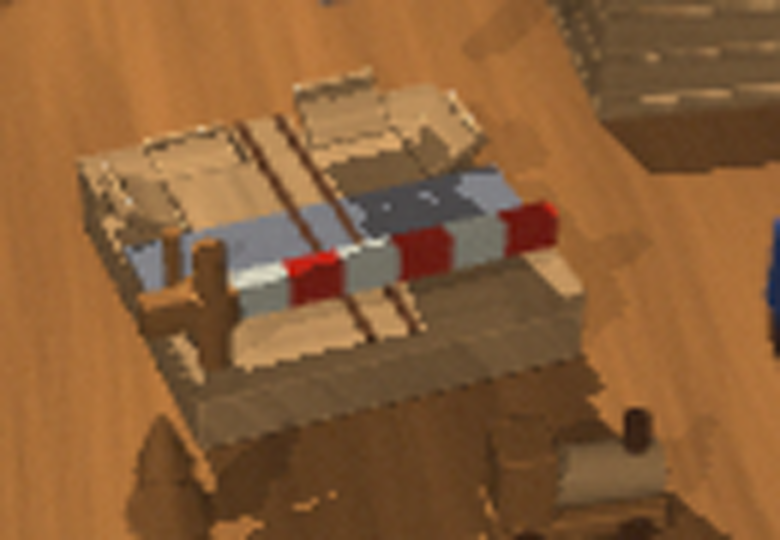

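Left_a is home, but the near tab at zoom (175,200) is still raised, so that press didn't hold. I'll do left_b, with a dwell at the bottom, then far, then go back to near.

>>> {"api": "step_arm", "payload": {
  "moves": [
    [[0, 0, 0.6], 0, 1],
    [[0, 0, 0.6], 0, 1],
    [[0, 0, 0.2], 0, 1],
    [[0, 0, 0.2], 0, 1],
    [[0, 0, 0.2], 0, 1],
    [[0, 0, 0.2], 0, 1],
    [[0, 0, 0], 0, 1],
    [[0, 0, 0], 0, 1]
  ]
}}

```text
clock: 17.23
eef_pos: [0.5924, 0.3099, 0.0479]
tcp_rot: [0.0, -0.097, 0.995, -0.0]
wrist_force: [-0.6, 0.3, -0.1]
finger_gap: 0.0008
```

>>> {"api": "step_arm", "payload": {
  "moves": [
    [[0, 0, -0.5], 0, 1],
    [[0, 0, -0.9], 0, 1],
    [[0, 0, -0.6], 0, 1],
    [[-0.7, -0.6, 0], 0, 1],
    [[-0.57, -0.6, 0], 0, 1],
    [[0, 0, 0], 0, 1],
    [[0, 0, 0], 0, 1]
  ]
}}

```text
clock: 18.1
eef_pos: [0.6513, 0.273, 0.1289]
tcp_rot: [0.0, -0.097, 0.995, 0.0]
wrist_force: [-0.3, 0.6, 0.1]
finger_gap: 0.0003
```

```bash
python3 -c "
from loc import *
go((.096,.045),.0475)
snap('wrist','wrist7.png')"
```

```text
t 18.1 eef [0.6513 0.273  0.1289] target [0.6507 0.273 ] units [1.700e-02 1.000e-03 2.035e+00] phi 1.765 F [-0.3  0.6  0.1] gap 0.0003
```

View pics/wrist7.png

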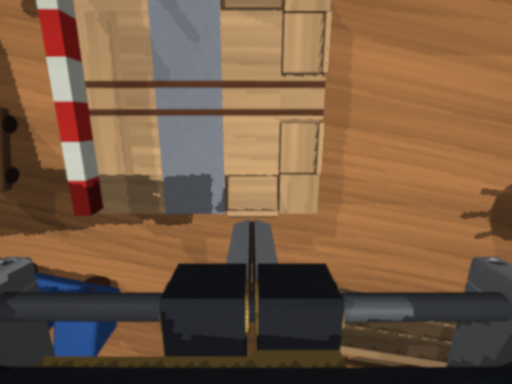

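Left_b is flush at (300,147). Pressing far now, in small steps so I can watch the force.

>>> {"api": "step_arm", "payload": {
  "moves": [
    [[0, 0, 0.6], 0, 1],
    [[0, 0, 0.6], 0, 1],
    [[0, 0, 0.2], 0, 1],
    [[0, 0, 0.1], 0, 1],
    [[0, 0, 0.1], 0, 1]
  ]
}}

```text
clock: 18.77
eef_pos: [0.6517, 0.2735, 0.0662]
tcp_rot: [0.001, -0.097, 0.995, 0.001]
wrist_force: [-2.2, -0.1, 5.1]
finger_gap: 0.0003
```

>>> {"api": "step_arm", "payload": {
  "moves": [
    [[0, 0, 0.1], 0, 1],
    [[0, 0, 0.1], 0, 1]
  ]
}}

```text
clock: 19.02
eef_pos: [0.6534, 0.2734, 0.0584]
tcp_rot: [0.003, -0.097, 0.995, 0.001]
wrist_force: [0.2, 0.2, 1.2]
finger_gap: 0.0004
```

>>> {"api": "step_arm", "payload": {
  "moves": [
    [[0, 0, 0.1], 0, 1],
    [[0, 0, 0.1], 0, 1]
  ]
}}

```text
clock: 19.27
eef_pos: [0.6508, 0.2723, 0.0465]
tcp_rot: [-0.001, -0.097, 0.995, -0.0]
wrist_force: [0.2, -0.7, 0.3]
finger_gap: 0.0004
```

>>> {"api": "step_arm", "payload": {
  "moves": [
    [[0, 0, 0.1], 0, 1],
    [[0, 0, 0], 0, 1],
    [[0, 0, 0], 0, 1]
  ]
}}

```text
clock: 19.65
eef_pos: [0.6508, 0.2723, 0.0461]
tcp_rot: [-0.0, -0.097, 0.995, -0.0]
wrist_force: [-4.0, -1.5, 9.8]
finger_gap: 0.0002
```

>>> {"api": "step_arm", "payload": {
  "moves": [
    [[0, 0, -0.5], 0, 1],
    [[0, 0, -0.9], 0, 1],
    [[0, 0, -0.6], 0, 1],
    [[0.7, 0, 0], 0, 1],
    [[0.9, 0, 0], 0, 1],
    [[0.9, 0, 0], 0, 1],
    [[0.9, 0, 0], 0, 1],
    [[0.8, 0, 0], 0, 1],
    [[0.6, 0, 0], 0, 1]
  ]
}}

```text
clock: 20.78
eef_pos: [0.4619, 0.2354, 0.1243]
tcp_rot: [0.0, -0.097, 0.995, 0.0]
wrist_force: [-0.6, -0.1, 0.6]
finger_gap: 0.0004
```

>>> {"api": "step_arm", "payload": {
  "moves": [
    [[0, 0, 0], 0, 1],
    [[0, 0, 0], 0, 1]
  ]
}}

```text
clock: 21.02
eef_pos: [0.4639, 0.2358, 0.1243]
tcp_rot: [0.001, -0.097, 0.995, 0.0]
wrist_force: [0.2, 0.1, -0.4]
finger_gap: 0.0005
```

Run:
```python
from loc import *
go((-.099,.045),.075)
d=snap('top','top8.png'); im=d['pixels'][:,:,::-1]; cv2.imwrite('pics/t8z.png',cv2.resize(im[125:235,110:235],None,fx=6,fy=5.4,interpolation=cv2.INTER_CUBIC))
d=snap('side','side8.png'); im=d['pixels'][:,:,::-1]; cv2.imwrite('pics/s8z.png',cv2.resize(im[100:190,190:320],None,fx=6,fy=6,interpolation=cv2.INTER_CUBIC))
```

```text
t 21.025 eef [0.4639 0.2358 0.1243] target [0.4594 0.2353] units [0.115 0.01  1.232] phi 1.765 F [ 0.2  0.1 -0.4] gap 0.0005
```

View pics/s8z.png

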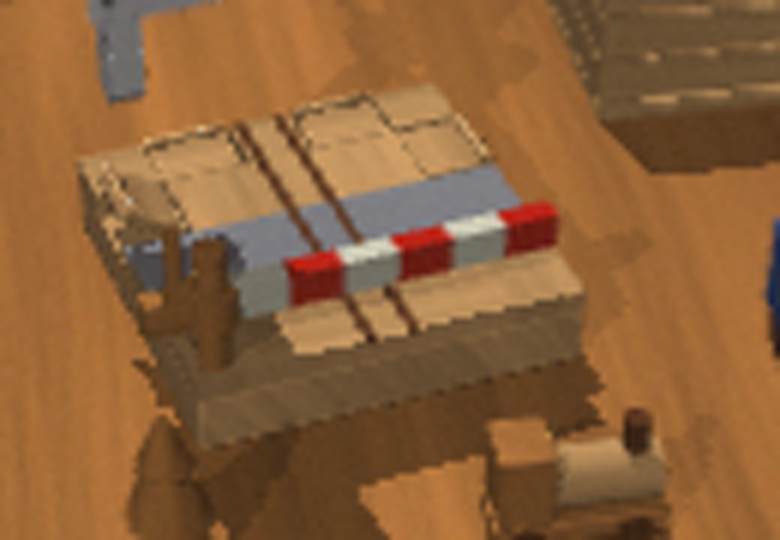

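View pics/t8z.png

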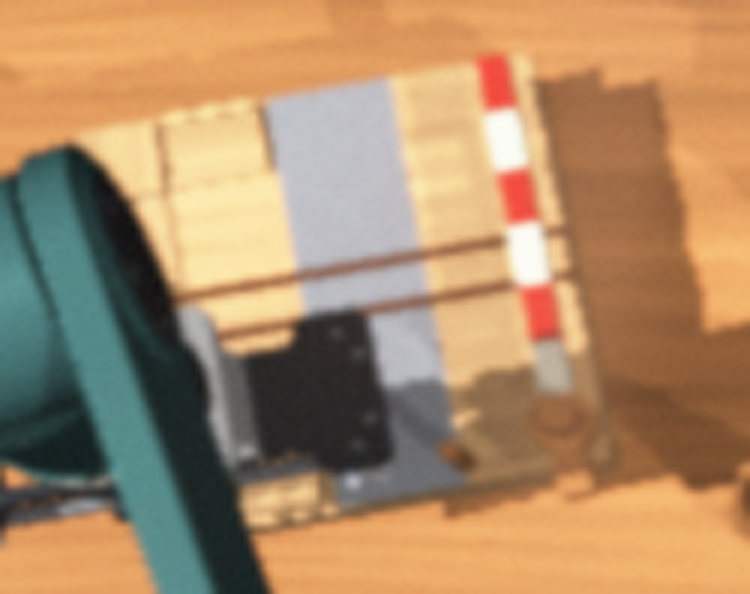

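Far, left_a and left_b are all flush in the side view; near is still raised. I'm pressing near again, a bit further out and slower.

>>> {"api": "step_arm", "payload": {
  "moves": [
    [[0.1, 0, 0.6], 0, 1],
    [[0, 0, 0.6], 0, 1],
    [[0, 0, 0.2], 0, 1],
    [[0, 0, 0], 0, 1]
  ]
}}

```text
clock: 21.62
eef_pos: [0.4588, 0.2345, 0.0684]
tcp_rot: [-0.001, -0.097, 0.995, -0.0]
wrist_force: [-1.4, -1.3, 3.6]
finger_gap: 0.0004
```

>>> {"api": "step_arm", "payload": {
  "moves": [
    [[0, 0, 0.1], 0, 1],
    [[0, 0, 0], 0, 1]
  ]
}}

```text
clock: 21.88
eef_pos: [0.4585, 0.2347, 0.0654]
tcp_rot: [-0.001, -0.097, 0.995, -0.0]
wrist_force: [-4.3, -1.7, 8.1]
finger_gap: 0.0003
```

>>> {"api": "step_arm", "payload": {
  "moves": [
    [[0, 0, 0.1], 0, 1],
    [[0, 0, 0], 0, 1]
  ]
}}

```text
clock: 22.12
eef_pos: [0.4594, 0.235, 0.0606]
tcp_rot: [-0.0, -0.097, 0.995, 0.0]
wrist_force: [-1.7, -0.3, 2.9]
finger_gap: 0.0006
```

>>> {"api": "step_arm", "payload": {
  "moves": [
    [[0, 0, 0.1], 0, 1],
    [[0, 0, 0], 0, 1]
  ]
}}

```text
clock: 22.38
eef_pos: [0.4593, 0.2348, 0.0552]
tcp_rot: [-0.0, -0.097, 0.995, -0.0]
wrist_force: [-0.7, -0.6, 0.2]
finger_gap: 0.0008
```

>>> {"api": "step_arm", "payload": {
  "moves": [
    [[0, 0, 0.1], 0, 1],
    [[0, 0, 0], 0, 1]
  ]
}}

```text
clock: 22.62
eef_pos: [0.4588, 0.2347, 0.0512]
tcp_rot: [-0.0, -0.097, 0.995, -0.0]
wrist_force: [0.3, 0.4, -0.3]
finger_gap: 0.0003
```

>>> {"api": "step_arm", "payload": {
  "moves": [
    [[0, 0, 0.1], 0, 1],
    [[0, 0, 0], 0, 1],
    [[0, 0, 0], 0, 1]
  ]
}}

```text
clock: 23.0
eef_pos: [0.4596, 0.235, 0.0493]
tcp_rot: [0.001, -0.097, 0.995, 0.0]
wrist_force: [-2.2, 0.3, 6.1]
finger_gap: 0.0005
```

The force peaked at 8 N, fell to 0, and the tip then rested on the ridge at 49 mm, which is what a snap looks like. I'll lift away to the gate's start point and check it with the cameras.

>>> {"api": "step_arm", "payload": {
  "moves": [
    [[0, 0, -0.3], 0, 1],
    [[0, 0, -0.9], 0, 1],
    [[0, 0, -0.9], 0, 1],
    [[0, 0, -0.4], 0, 1],
    [[-0.6, -0.8, 0], 0, 1],
    [[-0.7, -0.9, 0], 0, 1],
    [[-0.7, -0.9, 0], 0, 1],
    [[-0.7, -0.9, 0], 0, 1],
    [[-0.6, -0.9, 0], 0, 1],
    [[0, -0.1, 0], 0, 1]
  ]
}}

```text
clock: 24.25
eef_pos: [0.6242, 0.0814, 0.146]
tcp_rot: [-0.001, -0.095, 0.995, -0.0]
wrist_force: [-0.5, 1.0, -0.0]
finger_gap: 0.0004
```

>>> {"api": "step_arm", "payload": {
  "moves": [
    [[0, 0, 0], 0, 1],
    [[0, 0, 0], 0, 1]
  ]
}}

```text
clock: 24.5
eef_pos: [0.6225, 0.0847, 0.1478]
tcp_rot: [-0.0, -0.098, 0.995, 0.0]
wrist_force: [-0.6, 0.2, 0.3]
finger_gap: 0.0004
```

Run:
```python
from loc import *
import pickle
go((.035,-.135),.12)
d=snap('wrist','wrist9.png');pickle.dump(d,open('wrist9.pkl','wb'))
d=snap('top','top9.png'); im=d['pixels'][:,:,::-1]; cv2.imwrite('pics/t9z.png',cv2.resize(im[125:235,110:235],None,fx=6,fy=5.4,interpolation=cv2.INTER_CUBIC))
```

```text
t 24.5 eef [0.6225 0.0847 0.1478] target [0.6256 0.0846] units [-0.075 -0.019  0.696] phi 1.766 F [-0.6  0.2  0.3] gap 0.0004
```

View pics/wrist9.png

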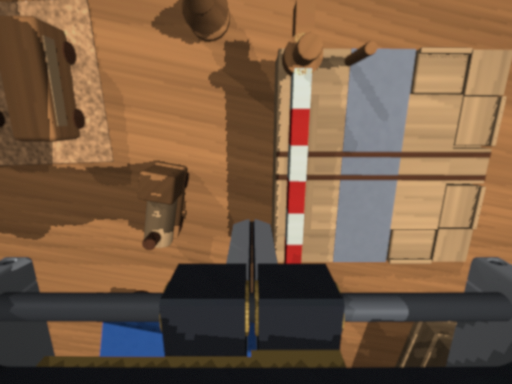

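View pics/t9z.png

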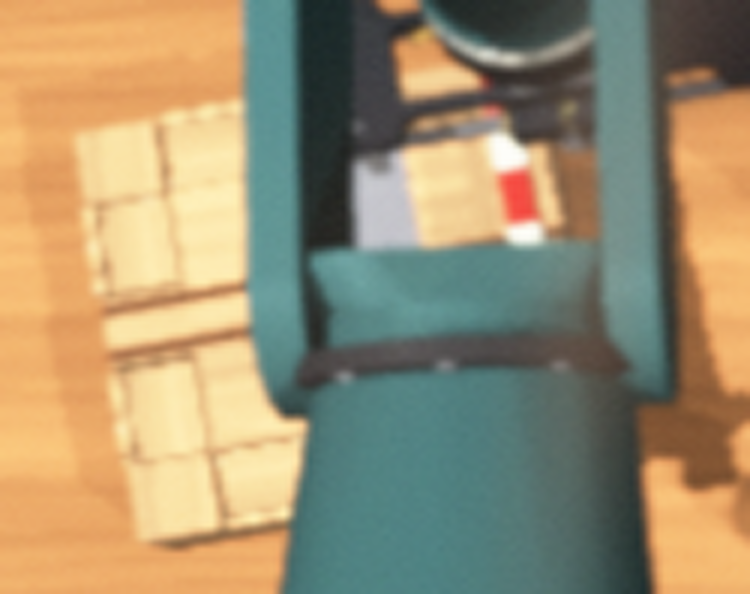

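All four tabs lie flush in both views: wrist (440,73), (480,122), (460,205) and (410,243), matching the top view. Next I'll plan the gate arc.

Run:
```python
from loc import *
import pickle
d=pickle.load(open('wrist9.pkl','rb'))
c,s=np.cos(A),np.sin(A);Rm=np.array([[c,-s],[s,c]])
print('bar local',((plane(d,[(302,75),(293,250)],.095)[:,:2]-C)@Rm).round(4),'peg',((plane(d,[(311,46)],.12)[:,:2]-C)@Rm).round(4),'stop peg',((plane(d,[(370,48)],.096)[:,:2]-C)@Rm).round(4))
print('tri tabs check', ((plane(d,[(417,53),(465,56),(467,95),(413,91)],.046)[:,:2]-C)@Rm).round(4))
H=np.array([-.095,-.095]); rho=.13
def P(t):
    u=np.array([np.cos(t),np.sin(t)]);n=np.array([-u[1],u[0]]);h=.007+.008*np.sin(t)+.0125*np.cos(t)
    return H+rho*u-h*n
cur=Rm.T@(r.observe()['eef_pos'][:2]-C); print('cur',cur,'tcp z',r.observe()['eef_pos'][2])
prev=cur
for t in np.r_[0,np.arange(.1,1.51,.1)]:
    p=P(t); dl=(p-prev)/.04; print(round(t,2),p.round(4),'units x %.2f y %.2f'%(-dl[0],dl[1])); prev=p
```

```text
bar local [[-0.0797 -0.0961]
 [ 0.0706 -0.0971]] peg [[-0.0945 -0.0951]] stop peg [[-0.0988 -0.0453]]
tri tabs check [[-0.1061  0.0187]
 [-0.1037  0.0642]
 [-0.0692  0.0731]
 [-0.0727  0.02  ]]
cur [ 0.03217717 -0.13425804] tcp z 0.14816270957141314
0.0 [ 0.035  -0.1145] units x -0.07 y 0.49
0.1 [ 0.0364 -0.1022] units x -0.03 y 0.31
0.2 [ 0.0365 -0.0896] units x -0.00 y 0.31
0.3 [ 0.0355 -0.0769] units x 0.03 y 0.32
0.4 [ 0.0332 -0.0643] units x 0.06 y 0.32
0.5 [ 0.0295 -0.0518] units x 0.09 y 0.31
0.6 [ 0.0246 -0.0396] units x 0.12 y 0.30
0.7 [ 0.0184 -0.0279] units x 0.16 y 0.29
0.8 [ 0.011  -0.0167] units x 0.19 y 0.28
0.9 [ 0.0023 -0.0062] units x 0.22 y 0.26
1.0 [-0.0075  0.0033] units x 0.25 y 0.24
1.1 [-0.0184  0.0119] units x 0.27 y 0.21
1.2 [-0.0302  0.0193] units x 0.30 y 0.19
1.3 [-0.0428  0.0254] units x 0.32 y 0.15
1.4 [-0.0561  0.0302] units x 0.33 y 0.12
1.5 [-0.07    0.0336] units x 0.35 y 0.08
```

Peg, bar and stop peg all measure within 2 mm of the given positions. I'm lowering beside the bar and sweeping it.

>>> {"api": "step_arm", "payload": {
  "moves": [
    [[-0.07, 0, 0.7], 0, 1],
    [[0, 0, 0.8], 0, 1],
    [[0, 0, 0.55], 0, 1],
    [[0, 0, 0.2], 0, 1],
    [[0, 0, 0], 0, 1],
    [[0, 0, 0], 0, 1]
  ]
}}

```text
clock: 25.35
eef_pos: [0.627, 0.0845, 0.0596]
tcp_rot: [0.001, -0.097, 0.995, -0.0]
wrist_force: [-0.1, 0.4, -0.5]
finger_gap: 0.0007
```

>>> {"api": "step_arm", "payload": {
  "moves": [
    [[0, 0.25, 0], 0, 1],
    [[0, 0.25, 0], 0, 1],
    [[-0.03, 0.31, 0], 0, 1],
    [[0, 0.31, 0], 0, 1],
    [[0.03, 0.32, 0], 0, 1],
    [[0.06, 0.32, 0], 0, 1],
    [[0.09, 0.31, 0], 0, 1]
  ]
}}

```text
clock: 26.22
eef_pos: [0.6038, 0.1651, 0.0578]
tcp_rot: [-0.0, -0.097, 0.995, -0.0]
wrist_force: [-0.4, -1.9, 0.1]
finger_gap: 0.0004
```

>>> {"api": "step_arm", "payload": {
  "moves": [
    [[0.12, 0.3, 0], 0, 1],
    [[0.16, 0.29, 0], 0, 1],
    [[0.19, 0.28, 0], 0, 1],
    [[0.22, 0.26, 0], 0, 1],
    [[0.25, 0.24, 0], 0, 1],
    [[0.27, 0.21, 0], 0, 1],
    [[0.3, 0.19, 0], 0, 1],
    [[0, 0, 0], 0, 1]
  ]
}}

```text
clock: 27.22
eef_pos: [0.5304, 0.2229, 0.0581]
tcp_rot: [0.0, -0.097, 0.995, 0.0]
wrist_force: [1.7, 0.4, 0.2]
finger_gap: 0.0004
```

Run:
```python
from loc import *
go((-.0561,.0302),.058)
d=snap('wrist','wrist10.png')
```

```text
t 27.225 eef [0.5304 0.2229 0.0581] target [0.5043 0.2291] units [0.61  0.278 0.002] phi 1.766 F [1.7 0.4 0.2] gap 0.0004
```

View pics/wrist10.png

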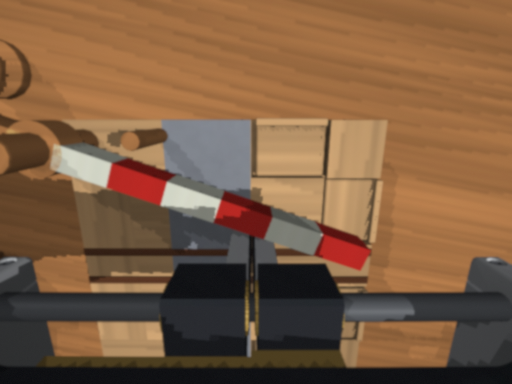

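The bar is across the road at about 1.2 rad, with the finger behind it at (250,240). I'm continuing to the stop in short steps.

>>> {"api": "step_arm", "payload": {
  "moves": [
    [[0.3, 0.14, 0], 0, 1],
    [[0.2, 0.09, 0], 0, 1],
    [[0, 0, 0], 0, 1]
  ]
}}

```text
clock: 27.65
eef_pos: [0.5093, 0.2275, 0.0579]
tcp_rot: [-0.0, -0.097, 0.995, 0.0]
wrist_force: [0.7, -0.5, -0.7]
finger_gap: 0.0007
```

>>> {"api": "step_arm", "payload": {
  "moves": [
    [[0.1, 0.04, 0], 0, 1],
    [[0, 0, 0], 0, 1]
  ]
}}

```text
clock: 27.9
eef_pos: [0.5064, 0.2278, 0.058]
tcp_rot: [0.001, -0.097, 0.995, -0.0]
wrist_force: [3.4, -2.3, -1.1]
finger_gap: 0.0007
```

>>> {"api": "step_arm", "payload": {
  "moves": [
    [[0.06, 0, 0], 0, 1],
    [[0, 0, 0], 0, 1]
  ]
}}

```text
clock: 28.15
eef_pos: [0.5049, 0.2278, 0.0581]
tcp_rot: [0.002, -0.097, 0.995, 0.0]
wrist_force: [6.8, -0.6, -2.8]
finger_gap: 0.0001
```

>>> {"api": "step_arm", "payload": {
  "moves": [
    [[0.08, 0.02, 0], 0, 1],
    [[0, 0, 0], 0, 1],
    [[0, 0, 0], 0, 1]
  ]
}}

```text
clock: 28.52
eef_pos: [0.5031, 0.2278, 0.0582]
tcp_rot: [0.003, -0.096, 0.995, 0.0]
wrist_force: [9.8, -0.3, -5.2]
finger_gap: 0.0004
```

Run:
```python
from loc import *
go((-.0561,.0302),.058)
d=snap('wrist','wrist11.png')
c,s=np.cos(A),np.sin(A);Rm=np.array([[c,-s],[s,c]])
im=d['pixels']; hsv=cv2.cvtColor(im,cv2.COLOR_RGB2HSV)
m=(((hsv[...,0]<8)|(hsv[...,0]>172))&(hsv[...,1]>180)&(hsv[...,2]>60)).astype(np.uint8)
n,l,st,ce=cv2.connectedComponentsWithStats(m)
for i in range(1,n):
    if st[i,4]>100:
        p=(plane(d,[ce[i]],.09)[0,:2]-C)@Rm; print(ce[i].round(),st[i,4],p.round(4),'ang',np.arctan2(p[1]+.095,p[0]+.095).round(3))
```

```text
t 28.525 eef [0.5031 0.2278 0.0582] target [0.5043 0.2291] units [-0.036  0.026  0.005] phi 1.764 F [ 9.8 -0.3 -5.2] gap 0.0004
[128. 208.] 1515 [-0.0879 -0.0413] ang 1.44
[235. 221.] 1630 [-0.0805  0.0185] ang 1.444
[340. 235.] 1572 [-0.0717  0.0789] ang 1.438
```

View pics/wrist11.png

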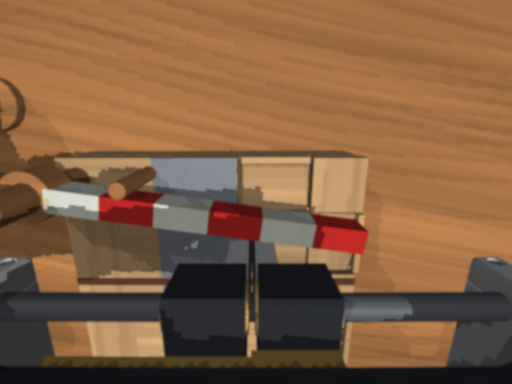

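The bar rests against the stop peg: 10 N, about 1.4 rad, with the peg touching it at (130,190). I'll ease off and lift away so it can spring back.

>>> {"api": "step_arm", "payload": {
  "moves": [
    [[-0.12, -0.02, 0], 0, 1],
    [[0, 0, -0.7], 0, 1],
    [[0, 0, -1], 0, 1],
    [[0, 0, -1], 0, 1],
    [[0, 0, -0.5], 0, 1],
    [[0.5, 0, -0.5], 0, 1],
    [[0.5, 0, -0.4], 0, 1],
    [[0.5, 0, 0], 0, 1],
    [[0.5, 0, 0], 0, 1],
    [[0, 0, 0], 0, 1]
  ]
}}

```text
clock: 29.82
eef_pos: [0.4249, 0.2129, 0.2221]
tcp_rot: [-0.001, -0.097, 0.995, 0.001]
wrist_force: [-0.6, 0.8, 0.2]
finger_gap: 0.0003
```

>>> {"api": "step_arm", "payload": {
  "moves": [
    [[0.5, 0, 0], 0, 1],
    [[0.5, 0.3, 0], 0, 1],
    [[0, 0.6, 0], 0, 1],
    [[0, 0.9, 0], 0, 1],
    [[0, 0.9, 0], 0, 1],
    [[0, 0.9, 0], 0, 1],
    [[0, 0.9, 0], 0, 1],
    [[0, 0, 0], 0, 1],
    [[0, 0, 0], 0, 1],
    [[0, 0, 0], 0, 1]
  ]
}}

```text
clock: 31.08
eef_pos: [0.3525, 0.3808, 0.222]
tcp_rot: [0.0, -0.096, 0.995, -0.0]
wrist_force: [0.2, -0.8, 0.1]
finger_gap: 0.0005
```

Run:
```python
from loc import *
go((-.0561,.0302),.058)
d=snap('wrist','wrist12.png')
d=snap('top','top12.png'); im=d['pixels'][:,:,::-1]; cv2.imwrite('pics/t12z.png',cv2.resize(im[125:235,110:350],None,fx=3.3,fy=3.3,interpolation=cv2.INTER_CUBIC))
d=snap('side','side12.png'); im=d['pixels'][:,:,::-1]; cv2.imwrite('pics/s12z.png',cv2.resize(im[100:280,180:330],None,fx=3.3,fy=3.3,interpolation=cv2.INTER_CUBIC))
```

```text
t 31.075 eef [0.3525 0.3808 0.222 ] target [0.5043 0.2291] units [-2.996 -4.45   4.101] phi 1.764 F [ 0.2 -0.8  0.1] gap 0.0005
```

View pics/t12z.png

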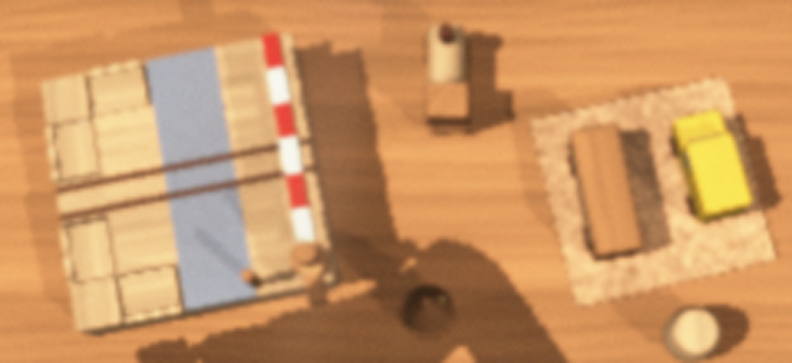

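View pics/s12z.png

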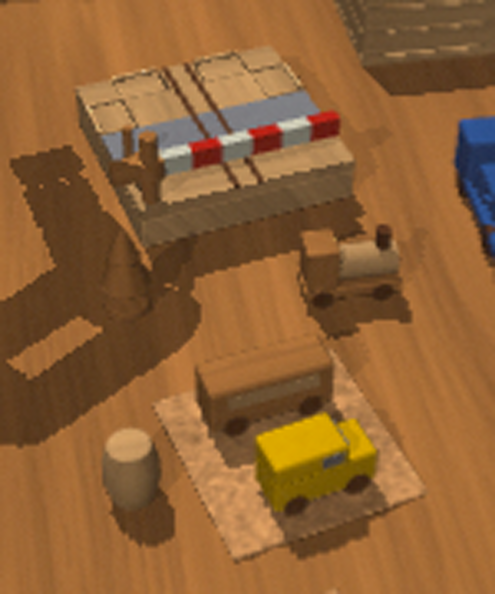

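Everything checks out: all tabs are flush, the gate is back at rest, the van is upright inside the mat, and the other toys haven't moved. I'm handing it in.

```bash
python3 -c "
from workcell import r
print(r.job_done(), r.observe()['clock'])"
```

```text
the job is handed in; nothing more can be done
the job is handed in; nothing more can be done
```

The level crossing is ready for play, and I handed the job in at about 31 s on the robot's clock, well under the 72 s limit.

- **Van:** I lifted it off the crossing and set it down upright on the free -y half of the larger cork mat. In the last pictures it stands wholly on the mat, clear of the bus.
- **Tabs:** all four are down and lie flush in both fixed views. The first press on the near tab did not hold; it sprang back up. I pressed it again nearer its press point: it resisted with about 8 N, then snapped home and stayed.
- **Gate:** I swung it across the road until it pressed against the stop peg with about 10 N. The camera read its angle as 1.44 rad against the nominal 1.4, which fits the 2 mm calibration and the slight over-push. After release it sprang back to rest along the right edge.
- **Other toys:** the loco, tree, barrel and bus look unmoved in the top and side pictures. The highest wrist force I read was about 11 N.

Some early height checks from paired views were off by up to 12 mm, and one was off by 35 mm on a badly matched corner. The gripper closing to 42 mm on the van and the contact heights during the job agreed with the sizes given.

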